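Turn the reversible waffle plate over in the iron and close the lid

TASK

The next batch is waffles: turn the reversible plate of the small iron over so that its waffle side faces up, and seat it flat and fully down on the iron's two locating pins again. Then close the iron's lid down on it, all the way. Leave the pastry brush, the bench scraper and the timer alone.

Things in the scene. Friction and masses are not known exactly. Their poses are not given: they have to be found in the camera images.
- iron: Small waffle iron fixed to the table: flat steel housing 250 x 120 mm, 34 mm high, with a block 38 mm wide on it; the block's top, the bed, is 66 mm above the table. Origin on the table under the seat's centre; z up, x from its front (robot side) to its hinge, y left. Beside the block is room for fingers down to the housing; the hinge cheeks stand at x = 105 to 143 mm.
- seat (a point): Where the plate's centre lies when seated: 73 mm above the table, over the iron's origin; axes as the iron's.
- pin_front (a point): Foot of the front locating pin, on the bed at the iron's x = -47, y = +9 mm (off the centreline). Tapered, 10 mm thick, 9 mm high.
- pin_back (a point): Foot of the rear locating pin, on the bed at the iron's x = +47, y = +9 mm. Tapered, 10 mm thick, 9 mm high.
- front_stop (a point): Foot of the inner face of the stop at the bed's front end (iron's x = -74.5 mm, bed height). It is 38 mm wide and stands 10 mm above the bed. A plate's lower end bar set in the corner between bed and stop works as a hinge, about which the plate can be laid down towards the lid.
- plate: Reversible cast plate, 146 x 50 x 14 mm, 0.47 to 0.66 kg. Origin at its centre, x along it, z out of its smooth face; the other face (-z) has a grid of 12 waffle pockets. Starts seated, smooth side up, axes as the iron's. Two slots through it, 15 x 13 mm, at x = -47 and +47, y = +9 mm: it fits the pins again turned end over end (about y); rolled about x it fits only if also turned half round.
- end_a (a point): Middle of the bar across the plate's end at its x = -66 mm (front end at the start); axes as the plate's. Bar 14 mm thick; its flat ends stick out 6 mm past the plate's long edges as lugs, 62 mm tip to tip along y, free all round. Pinched across the two tips, the plate swings about the bar (with friction) in a light grip of about 12 to 15 N and keeps its angle in a hard one of 40 N.
- end_b (a point): Middle of the like bar across the plate's other end, at its x = +66 mm (hinge end at the start), with the same lugs; axes as the plate's.
- lid (a joint): Lid angle, rad: 0 shut, stop at 1.17. Starts open at 1.08 to 1.16 and leans over the rear half of the plate: the rear end can be reached only with the hand tilted back towards the robot. It stays where it is left above about 0.85 rad; pulled forward below 0.75 it sinks shut by itself within 2 s. It shuts fully only over a plate that is fully down.
- hinge (a point): Middle of the lid's hinge axis (along the iron's y), 124 mm behind the seat, 88 mm above the table; axes as the iron's. The lid is 66 mm wide; its underside reaches 49 to 199 mm from the axis and, when shut, lies 6 mm under it; its outer face lies 34 mm above it and reaches to 198 mm.
- lid_handle (a point): Middle of the lid's black handle bar, 80 mm long along the hinge direction, 16 mm thick; 232 mm in front of the hinge axis and 22 mm above it when shut. Gap of 26 mm between the bar and the lid's front edge.
- pastry_brush: Pastry brush, 46 x 186 x 17 mm, lying on the table to the right; origin under its middle.
- bench_scraper: Steel bench scraper with a black bar handle, 100 x 152 x 24 mm, lying to the left; origin under its middle.
- timer: White kitchen timer, 70 x 64 x 19 mm, lying on its back to the right; origin under its middle.

How it is judged (in metres and radians):
On the way, in this order (a step that is already met when the one before it is completed fails the run):
1. the plate is taken up off the pins (centre more than 40 mm above its seat) (z of plate in the frame of seat above 0.04 m), for 0.1 s.
2. the plate lies seated on the pins, waffle side up, while the lid is still open (x of plate in the frame of seat between -0.0045 and 0.0045 m and y of plate in the frame of seat between -0.0035 and 0.0035 m and z of plate in the frame of seat between -0.003 and 0.0025 m and angle between plate's own z axis and vertical above 3.09 rad and angle between the x axis of plate and the x axis of iron, either way round below 0.05 rad and value of joint lid above 0.4 rad), for 0.2 s.
At the end, for the whole second after the job is handed in: The plate rests waffle side up on both pins (centre within 4.5 mm along, 3.5 mm across and 2.5 mm in height of the seat, within 0.05 rad of level and square), at rest, and the lid is shut (under 0.03 rad) (x of plate in the frame of seat between -0.0045 and 0.0045 m and y of plate in the frame of seat between -0.0035 and 0.0035 m and z of plate in the frame of seat between -0.003 and 0.0025 m and angle between plate's own z axis and vertical above 3.09 rad and angle between the x axis of plate and the x axis of iron, either way round below 0.05 rad and value of joint lid below 0.03 rad and linear speed of plate below 0.01 m/s); the robot touches nothing.
It fails at once if the pastry brush is moved by more than 15 mm (distance of pastry_brush from where it was at the start of the episode above 0.015 m).
It fails at once if the bench scraper is moved by more than 15 mm (distance of bench_scraper from where it was at the start of the episode above 0.015 m).
It fails at once if the timer is moved by more than 15 mm (distance of timer from where it was at the start of the episode above 0.015 m).
It also fails if it takes over 61 s, if anything falls off the work surface, if the arm or the gripper's body presses on something with over 40 N, if the wrist force passes 120 N, or if a joint passes its speed limit or range.

ROBOT

A 6-joint arm with a two-finger parallel gripper is mounted at the origin on a cart in front of the work surface, level with it; the furniture and walls round the work are solid. World frame = base frame: x ahead of the robot, y to its left, z up, the work surface at z = 0. Lengths are in m, angles in degrees, forces in N, time in s.
With the tool pointing down it reaches from about 0.275 to 0.75 m from the base axis. Payload 10.2 kg.
Tool frame: the origin (TCP) lies between the finger pads; the fingertips stand 17 mm ahead of it and the grasp point (between the pads) lies 2 mm behind it; z points along the fingers, y is the direction in which the jaws open and shut (so a half turn about z gives the same grasp; the last joint's range is limited). The gripper opens to 85 mm and grips with 20 to 120 N. Pads are 22 mm wide; open, the fingers measure 114 mm over their backs; the gripper's body (76 mm by 85 mm) begins 54 mm behind the grasp point. The pads swing forward as they close: fully open they stand 13 mm farther back than shut.
Start: joints at [-12.8, 17.928, 85.812, -0, 76.261, -12.8], TCP at [0.525, -0, 0.248] pointing down, gripper open.
Joint ranges: [-168.41, 168.41], [-55.51, 124.54], [10.69, 146.95], [-70.63, 250.63], [1, 178], [-165.06, 165.06]. Speed limits (degrees/s): [136.94, 136.94, 172.46, 180, 180, 180].

INTERFACE

Orientations are given as [roll, pitch, yaw] about the fixed x, y, z axes, in that order (R = Rz(yaw) Ry(pitch) Rx(roll)).
In Python, from workcell import arm gives the robot as it stands. The module is installed in compiled form; this text tells all that it offers.
- The arm moves only by the tool jog_arm, never from a script. Its argument "targets" is a list of rows, each a list of 2 entries, a list of its own where there are three numbers: the shift along the tool's x, y, z scaled (see below), then the turn, a rotation vector about the tool's x, y, z scaled (see below). A call has 1 to 5 rows; each row is the pose to reach, as a shift and turn from the pose measured when the call began, along the tool's axes at that moment, turning the shorter way round; what a row does not reach only later rows make up. The controller multiplies each number of a shift by 0.5 m and each number of a turn by 360 degrees. A row lasts 1/8 s, in which the tool goes at most 62.5 mm and 10.7 degrees, less where a joint would pass 70% of its speed; a pose out of reach is approached as far as the arm can. A call with a number of a shift or a turn outside -1 to 1 is refused whole. A call with a gripper value outside its range is refused whole. "gripper" is the gripper command: -1 is fully open, 1 is shut, values between are in proportion, set as the call begins (left out, the last holds). The fingers move at their own pace and stop on an object; "force" is the grip in N (left out, the last holds). Time passes only in rows, so rows that repeat a pose let the fingers close. It gives the time, the measured TCP pose, the force and the opening at its end, in the units of the state.
- arm.observe(): the state, without advancing time (a new reading comes with each control period).
- arm.capture(name): name is "scene" or "side" or "wrist"; returns the picture (420x560x3 uint8, red, green, blue); there is no depth.
- arm.camera_model(name): a dict with "camera_matrix" (3x3 intrinsics, pixels), "R" (3x3) and "t" (3): a world point X has camera coordinates R X + t. Camera axes: x right, y down, z forward; pixel columns grow to the right and rows downward; lengths in m; the calibration is good to about 2 mm. A picture is of the moment at which its call begins: read the wrist's pose just before it. camera_model takes no time and is no camera call; for the wrist camera it gives the pose at the moment of the call.
- arm.job_done(): hands the job in, once; it reports no verdict.
The state is a dict: "t": time; "qpos": joint angles; "qvel": joint speeds; "effort": joint torques, N m; "eef_pos": TCP position; "tcp_rot": TCP orientation; "ft_force": force on the tool from outside, world axes, zero at the start; "torque": the same for the moment, N m; "finger_gap": finger opening in m.
Only numpy, scipy, OpenCV 4.12 (cv2) and the standard library are available. Lean on these libraries where they do the work, as an engineer would, in place of code of your own. Each camera call takes 0.05 s, during which the arm holds its last target. There are 200 camera calls.

## Working session

There is one attempt and no reset: what is moved stays moved. The work goes in short steps, Python scripts to look and compute and a tool call to move; the robot and the scene stay as the last step left them, time stands still between calls to the robot, and variables do not carry over. Pictures are saved under pics/ and viewed, about 8 in all and at most 12, crops included, and the job is handed in when it is done.

Besides the shell and the picture viewer there is one more tool, called as name([rows], argument=value, ...), one row to a line, values as JSON. jog_arm: Moves the arm, as the interface text tells. Shifts and turns lie within -1 to 1; 1 stands for 0.5 m of shift or 360 degrees of turn. Its arguments: {"type":"object","properties":{"targets":{"type":"array"},"gripper":{"type":"number"},"force":{"type":"number"}},"required":["targets"]}

```bash
mkdir -p pics
python3 - <<'E'
from workcell import arm
import cv2,numpy as np
print(arm.observe())
a=arm.capture("scene");b=arm.capture("side")
for n in("scene","side","wrist"):
    m=arm.camera_model(n);print(n,np.round(m["camera_matrix"],1).tolist(),np.round(m["R"],4).tolist(),np.round(m["t"],4).tolist())
cv2.imwrite("pics/a.png",a[:,:,::-1]);cv2.imwrite("pics/b.png",b[:,:,::-1])
E
```

```text
{'t': 0.0, 'qpos': array([-1.28005071e+01,  1.79596264e+01,  8.58545509e+01, -5.52658485e-04,
        7.62606404e+01, -1.28008879e+01]), 'qvel': array([-0.02745974,  0.06949645, -0.07751251, -0.02834972,  0.01620482,
        0.0991848 ]), 'effort': array([-5.78409599e-04, -4.12261176e+01, -2.59742296e+01, -3.58453699e-04,
        4.11797926e-03, -1.23038126e-05]), 'eef_pos': array([5.24761653e-01, 3.39257956e-05, 2.47729876e-01]), 'tcp_rot': array([-1.79926923e+02, -1.60535451e-02,  9.00005022e+01]), 'ft_force': array([ 0.81940401, -0.16435402,  0.44261063]), 'torque': array([-0.03104437, -0.0043987 ,  0.00684468]), 'finger_gap': 0.08542568877653199}
scene [[492.1, 0.0, 278.0], [0.0, 492.1, 207.3], [0.0, 0.0, 1.0]] [[0.6586, -0.7523, -0.0164], [-0.5349, -0.4528, -0.7134], [0.5292, 0.4786, -0.7006]] [-0.4108, 0.379, 0.959]
side [[445.7, 0.0, 285.0], [0.0, 445.7, 214.0], [0.0, 0.0, 1.0]] [[0.9289, -0.37, -0.0108], [-0.2308, -0.556, -0.7985], [0.2895, 0.7442, -0.6019]] [-0.5551, 0.2326, 1.2175]
wrist [[370.8, 0.0, 275.3], [0.0, 370.8, 202.9], [0.0, 0.0, 1.0]] [[1.0, 0.0005, -0.0012], [0.0008, -0.9645, 0.264], [-0.001, -0.264, -0.9645]] [-0.5239, -0.0346, 0.378]
```

View pics/a.png

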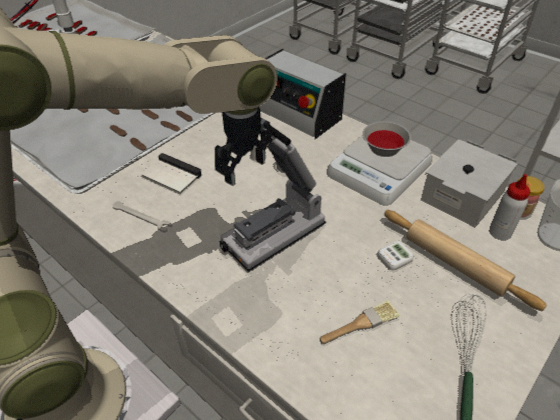

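View pics/b.png

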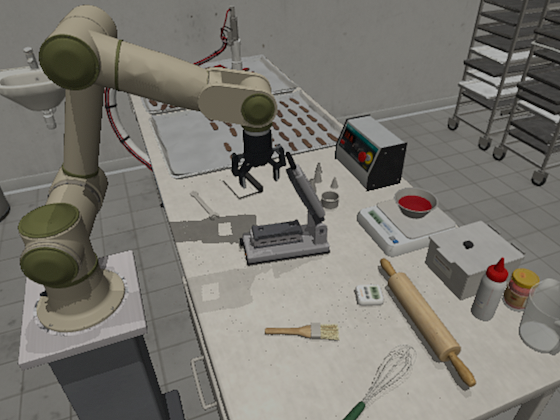

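Run:
```python
from workcell import arm
import cv2,numpy as np
a=cv2.imread("pics/a.png")[175:275,210:335];b=cv2.imread("pics/b.png")[200:270,235:335]
a=cv2.resize(a,None,fx=6,fy=6,interpolation=3);b=cv2.resize(b,None,fx=6,fy=6,interpolation=3)
for im,x0,y0 in((a,210,175),(b,235,200)):
  for k in range(0,im.shape[1],60):cv2.putText(im,str(x0+k//6),(k,10),0,.35,(0,0,255));cv2.line(im,(k,12),(k,18),(0,0,255))
  for k in range(0,im.shape[0],60):cv2.putText(im,str(y0+k//6),(0,k+4),0,.35,(0,0,255))
cv2.imwrite("pics/a2.png",a);cv2.imwrite("pics/b2.png",b)
w=arm.capture("wrist");cv2.imwrite("pics/w.png",w[:,:,::-1])
```

```text
(no output)
```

View pics/a2.png

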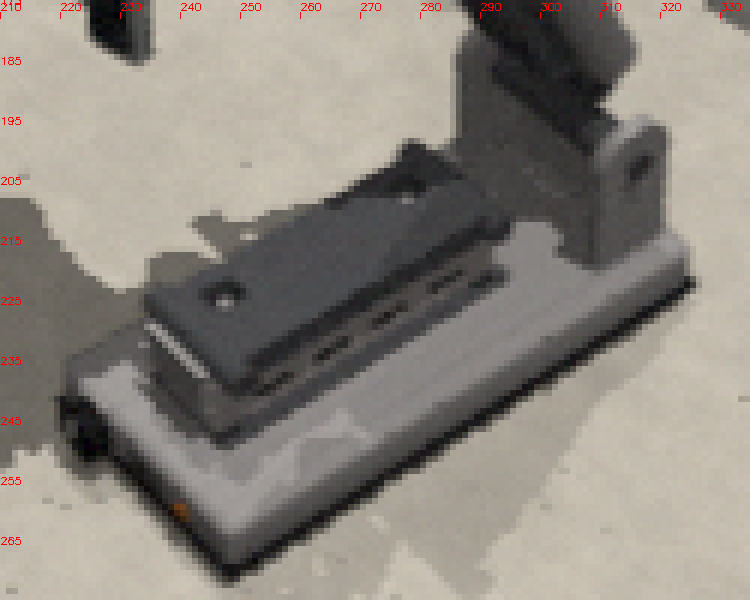

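View pics/w.png

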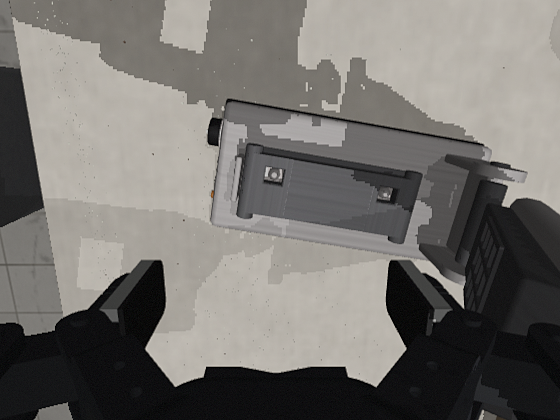

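```bash
cat > h.py <<'E'
from workcell import arm
import cv2,numpy as np
from scipy.optimize import least_squares
from scipy.spatial.transform import Rotation as Ro
def proj(m,X):
    X=np.atleast_2d(X)@np.array(m["R"]).T+m["t"];u=X@np.array(m["camera_matrix"]).T
    return u[:,:2]/u[:,2:]
def iron2w(p,P):
    c,s=np.cos(p[2]),np.sin(p[2]);P=np.atleast_2d(P)
    return np.c_[p[0]+c*P[:,0]-s*P[:,1],p[1]+s*P[:,0]+c*P[:,1],P[:,2]]
E
python3 - <<'E'
from h import *
m=arm.camera_model("wrist")
P=np.array([[-47,9,77],[47,9,77],[-66,31,75],[-66,-31,75],[66,31,75],[66,-31,75]])/1e3
px=np.array([[273.5,174.5],[385.5,194],[254,145],[244,218],[414,172],[397,243]])
f=lambda p:(proj(m,iron2w(p,P))-px).ravel()
r=least_squares(f,[.5,.1,0]);print(r.x,np.degrees(r.x[2]));print(r.fun.reshape(-1,2).round(1).tolist())
p=r.x
def draw(im,m,f,x0,y0,col):
    L=lambda pts:cv2.polylines(im,[np.int32(np.round((proj(m,iron2w(p,np.array(pts)/1e3))-[x0,y0])*f+f/2))],True,col,1)
    for z in(66,80):
        for s in(-66,66):L([[s-7,31,z],[s+7,31,z],[s+7,-31,z],[s-7,-31,z]])
    for s in(-47,47):L([[s-7.5,15.5,80],[s+7.5,15.5,80],[s+7.5,2.5,80],[s-7.5,2.5,80]])
    return L
w=cv2.resize(cv2.imread("pics/w.png")[90:290,200:430],None,fx=3.4,fy=3.4,interpolation=3)[:590]
draw(w,m,3.4,200,90,(0,255,0));cv2.imwrite("pics/w2.png",w)
a=cv2.resize(cv2.imread("pics/a.png")[175:275,210:335],None,fx=6,fy=6,interpolation=3)
draw(a,arm.camera_model("scene"),6,210,175,(0,255,0));cv2.imwrite("pics/a3.png",a)
E
```

```text
[ 0.56736113 -0.00825203 -0.16490611] -9.448424281643376
[[-0.1, 1.3], [0.6, 0.4], [0.5, -0.2], [-0.5, -0.2], [0.7, -0.3], [-1.3, -1.0]]
```

View pics/w2.png

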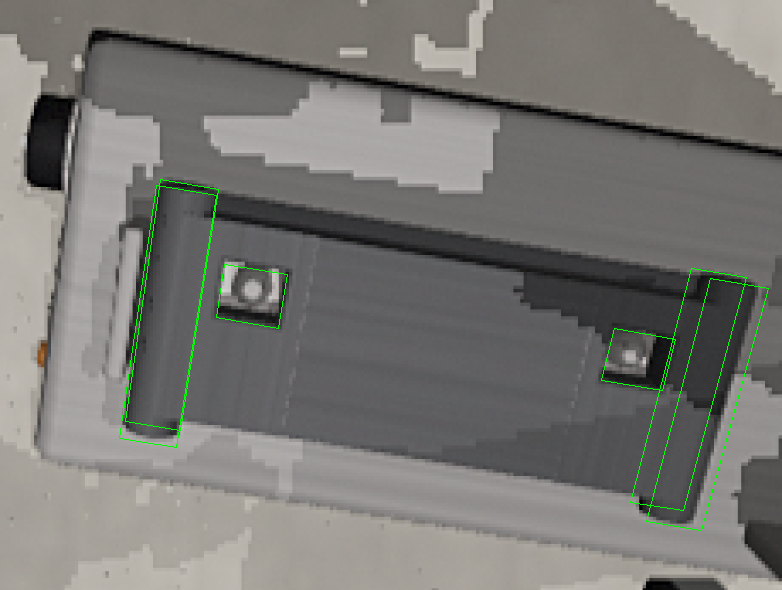

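View pics/a3.png

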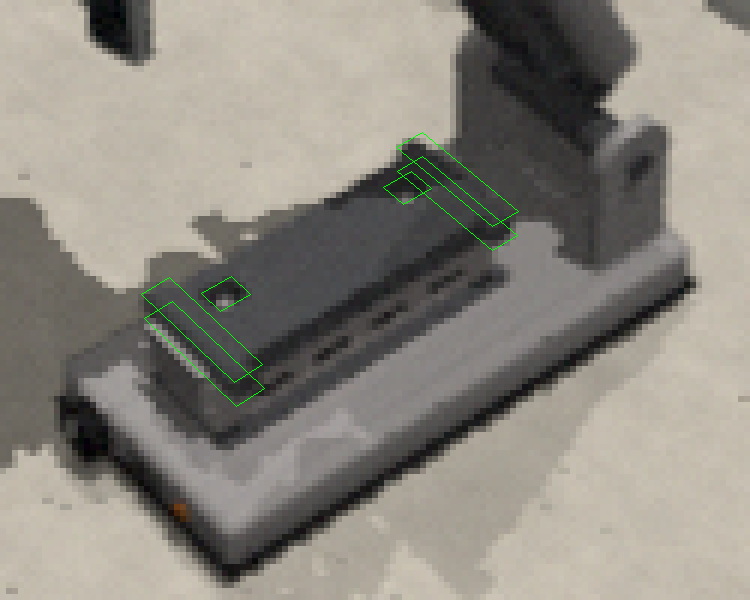

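```bash
cat >> h.py <<'E'
p0=np.array([0.5674,-0.0077,-0.1649])
def Rt(tilt,roll=0):
    s,c=np.sin(np.radians(tilt)),np.cos(np.radians(tilt))
    return Ro.from_euler('z',p0[2]).as_matrix()@np.array([[-c,0,s],[0,1,0],[-s,0,-c]])
K=0.005
def tcp(bar,tilt,k=K): # bar in iron mm -> world tcp
    return iron2w(p0,np.array(bar)/1e3)[0]+k*Rt(tilt)[:,2]
def cur():
    o=arm.observe();return np.array(o['eef_pos']),Ro.from_euler('xyz',o['tcp_rot'],degrees=True).as_matrix(),o
def move(bar,tilt,k=K):
    x,R,o=cur();d=R.T@(tcp(bar,tilt,k)-x)/.5;rv=Ro.from_matrix(R.T@Rt(tilt)).as_rotvec(degrees=True)/360
    print("bar",bar,"shift",d.round(4).tolist(),"turn",rv.round(4).tolist())
def where(k=K):
    x,R,o=cur();w=x-k*R[:,2]-[p0[0],p0[1],0];b=Ro.from_euler('z',-p0[2]).apply(w)*1e3
    print("t",round(o['t'],2),"bar-in-iron mm",b.round(1),"tilt",np.degrees(np.arctan2(R[:2,2]@[np.cos(p0[2]),np.sin(p0[2])],-R[2,2])).round(1),"gap",round(o['finger_gap']*1e3,1),"F",o['ft_force'].round(1),"T",o['torque'].round(2))
E
python3 - <<'E'
from h import *
where();move([-66,0,180],35);move([-66,0,73],35)
E
```

```text
t 0.15 bar-in-iron mm [-43.3   0.6 252.9] tilt -0.1 gap 85.4 F [-0.   0.1  0.2] T [-0.04 -0.02 -0.07]
bar [-66, 0, 180] shift [0.0053, -0.0393, 0.1439] turn [-0.0683, -0.0806, -0.2162]
bar [-66, 0, 73] shift [0.0052, -0.039, 0.3579] turn [-0.0683, -0.0806, -0.2162]
```

jog_arm([
  [[0.001, -0.008, 0.02], [-0.008, -0.009, -0.024]],
  [[0.002, -0.016, 0.04], [-0.0155, -0.018, -0.049]],
  [[0.003, -0.024, 0.06], [-0.023, -0.027, -0.073]],
  [[0.004, -0.03, 0.08], [-0.031, -0.036, -0.097]],
  [[0.005, -0.039, 0.1], [-0.039, -0.046, -0.122]],
], gripper=-1)

```text
t: 0.78
eef_pos: [0.5051, 0.0027, 0.1975]
tcp_rot: [173.2, 20.2, 133.5]
ft_force: [0.2, 0.1, -0.5]
finger_gap: 0.0853
```

```bash
python3 -c "
from h import *
where();move([-66,0,140],35)"
```

```text
t 0.78 bar-in-iron mm [-64.9   0.6 202.2] tilt 20.3 gap 85.3 F [ 0.2  0.1 -0.5] T [0.05 0.15 0.01]
bar [-66, 0, 140] shift [0.0424, -0.0138, 0.1149] turn [-0.0295, -0.0341, -0.0933]
```

jog_arm([
  [[0.01, -0.003, 0.03], [-0.007, -0.0085, -0.0233]],
  [[0.02, -0.007, 0.06], [-0.0147, -0.017, -0.0466]],
  [[0.032, -0.011, 0.09], [-0.022, -0.0255, -0.07]],
  [[0.0424, -0.0138, 0.1149], [-0.0295, -0.0341, -0.0933]],
  [[0.0424, -0.0138, 0.1149], [-0.0295, -0.0341, -0.0933]],
])

```text
t: 1.4
eef_pos: [0.5046, 0.0025, 0.1352]
tcp_rot: [-179.9, 35.0, 170.7]
ft_force: [-0.0, -0.7, 0.2]
finger_gap: 0.0854
```

```bash
python3 -c "
from h import *
where();move([-66,0,73],35)
m=arm.camera_model('wrist')
w=arm.capture('wrist');cv2.imwrite('pics/w4.png',w[:,:,::-1])
im=w[:,:,::-1].copy()
for s in(-47,47):
  for z in (80,):
    q=proj(m,iron2w(p0,np.array([[s-7.5,15.5,z],[s+7.5,15.5,z],[s+7.5,2.5,z],[s-7.5,2.5,z]])/1e3));cv2.polylines(im,[np.int32(q.round())],True,(0,255,0))
for s in(-66,66):
    q=proj(m,iron2w(p0,np.array([[s,31,80],[s,-31,80],[s,-31,66],[s,31,66]])/1e3));cv2.polylines(im,[np.int32(q.round())],True,(0,255,0))
cv2.imwrite('pics/w4.png',cv2.resize(im,(800,600)))
"
```

```text
t 1.4 bar-in-iron mm [-66.5  -0.2 139.2] tilt 35.0 gap 85.4 F [-0.  -0.7  0.2] T [0.09 0.27 0.  ]
bar [-66, 0, 73] shift [0.0751, 0.0005, 0.1091] turn [0.0, -0.0001, 0.0003]
```

View pics/w4.png

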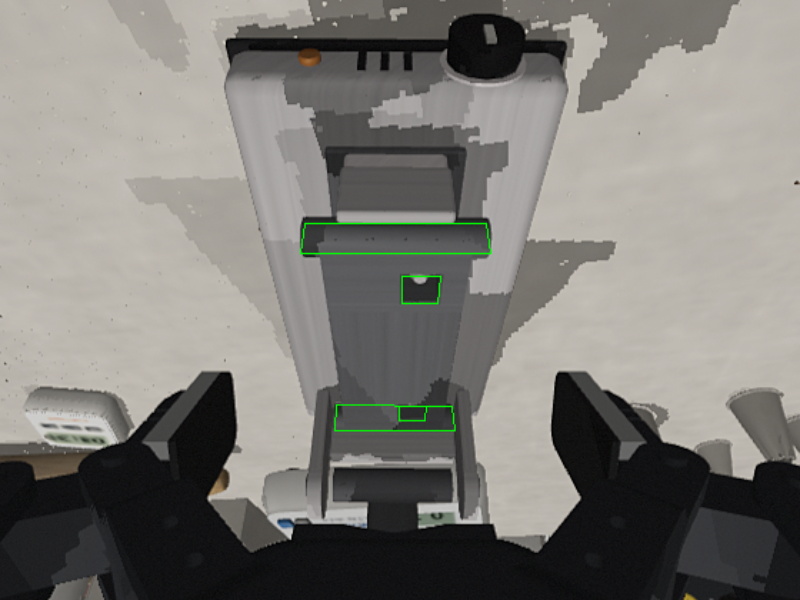

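jog_arm([
  [[0.02, 0, 0.03], [0, 0, 0]],
  [[0.04, 0, 0.06], [0, 0, 0]],
  [[0.06, 0, 0.09], [0, 0, 0]],
  [[0.075, 0.0005, 0.109], [0, 0, 0]],
  [[0.075, 0.0005, 0.109], [0, 0, 0]],
])

```text
t: 2.08
eef_pos: [0.5058, 0.0032, 0.0702]
tcp_rot: [180.0, 34.7, 170.5]
ft_force: [-0.1, 0.4, 0.3]
finger_gap: 0.0856
```

jog_arm([
  [[0, 0, 0], [0, 0, 0]],
  [[0, 0, 0], [0, 0, 0]],
  [[0, 0, 0], [0, 0, 0]],
  [[0, 0, 0], [0, 0, 0]],
  [[0, 0, 0], [0, 0, 0]],
], gripper=1, force=60)

```text
t: 2.7
eef_pos: [0.5061, 0.0033, 0.0708]
tcp_rot: [-180.0, 34.8, 170.6]
ft_force: [-2.9, 1.4, 6.5]
finger_gap: 0.0603
```

```bash
python3 -c "
from h import *
where();move([-66,0,95],35);move([-110,0,140],35);move([-110,0,240],35)"
```

```text
t 2.7 bar-in-iron mm [-65.2   0.8  74.9] tilt 34.8 gap 60.3 F [-2.9  1.4  6.5] T [0.14 0.07 0.28]
bar [-66, 0, 95] shift [-0.0216, -0.0016, -0.034] turn [0.0001, -0.0006, 0.0001]
bar [-110, 0, 140] shift [-0.0007, -0.0015, -0.1582] turn [0.0001, -0.0006, 0.0001]
bar [-110, 0, 240] shift [-0.1148, -0.0016, -0.3224] turn [0.0001, -0.0006, 0.0001]
```

jog_arm([
  [[-0.007, 0, -0.01], [0, 0, 0]],
  [[-0.014, 0, -0.02], [0, 0, 0]],
  [[-0.0216, 0, -0.033], [0, 0, 0]],
  [[-0.025, 0, -0.06], [0, 0, 0]],
  [[-0.022, 0, -0.09], [0, 0, 0]],
])

```text
t: 3.32
eef_pos: [0.4885, 0.0063, 0.1132]
tcp_rot: [-180.0, 34.6, 170.7]
ft_force: [1.1, 0.1, -5.0]
finger_gap: 0.0605
```

```bash
python3 -c "
from h import *
where();move([-110,0,140],35);move([-110,0,240],35)
cv2.imwrite('pics/s5.png',cv2.resize(arm.capture('side')[120:290,190:370,::-1],None,fx=3.4,fy=3.4,interpolation=2))"
```

```text
t 3.33 bar-in-iron mm [-83.    0.9 117.3] tilt 34.6 gap 60.5 F [ 1.1  0.1 -5. ] T [ 0.13  1.01 -0.01]
bar [-110, 0, 140] shift [0.0187, -0.0016, -0.068] turn [0.0001, -0.0012, 0.0003]
bar [-110, 0, 240] shift [-0.0948, -0.0017, -0.2327] turn [0.0001, -0.0012, 0.0003]
```

View pics/s5.png

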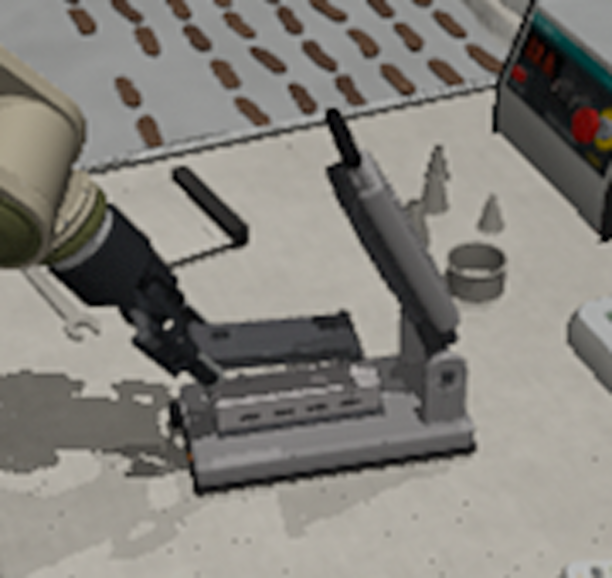

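jog_arm([
  [[0.01, 0, -0.034], [0, 0, 0]],
  [[0.0187, -0.001, -0.068], [0, 0, 0]],
  [[-0.02, -0.001, -0.12], [0, 0, 0]],
  [[-0.06, -0.001, -0.18], [0, 0, 0]],
  [[-0.0948, -0.0017, -0.2327], [0, -0.001, 0]],
])

```text
t: 4.0
eef_pos: [0.4604, 0.0103, 0.237]
tcp_rot: [-179.9, 34.9, 170.8]
ft_force: [1.0, -0.5, -5.5]
finger_gap: 0.0603
```

jog_arm([
  [[0, 0, 0], [0, 0, 0]],
  [[0, 0, 0], [0, 0, 0]],
  [[0, 0, 0], [0, 0, 0]],
], force=20)

```text
t: 4.38
eef_pos: [0.4598, 0.0105, 0.2351]
tcp_rot: [-180.0, 34.6, 170.8]
ft_force: [0.4, 0.3, -5.0]
finger_gap: 0.0605
```

```bash
python3 -c "
from h import *
where();move([-66,0,240],35)
cv2.imwrite('pics/s6.png',cv2.resize(arm.capture('side')[120:290,190:370,::-1],None,fx=3.4,fy=3.4,interpolation=2))"
```

```text
t 4.38 bar-in-iron mm [-112.     0.3  239.2] tilt 34.6 gap 60.5 F [ 0.4  0.3 -5. ] T [0.16 1.04 0.02]
bar [-66, 0, 240] shift [-0.0766, -0.0008, 0.0509] turn [0.0002, -0.001, 0.0005]
```

View pics/s6.png

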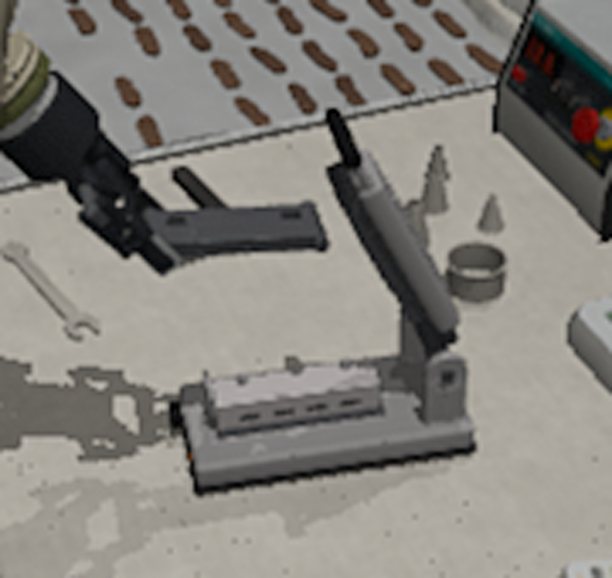

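jog_arm([
  [[0, 0, 0], [0, 0, 0]],
  [[0, 0, 0], [0, 0, 0]],
  [[0, 0, 0], [0, 0, 0]],
], force=13)

```text
t: 4.8
eef_pos: [0.46, 0.0104, 0.2353]
tcp_rot: [-180.0, 34.7, 170.8]
ft_force: [-0.4, 0.1, -4.0]
finger_gap: 0.0605
```

```bash
python3 -c "
from h import *
where()"
```

```text
t 4.8 bar-in-iron mm [-1.118e+02  2.000e-01  2.394e+02] tilt 34.7 gap 60.5 F [-0.4  0.1 -4. ] T [ 0.11  1.01 -0.01]
```

jog_arm([
  [[0, 0, 0], [0, 0, 0]],
  [[0, 0, 0], [0, 0, 0]],
], gripper=-0.3)

```text
t: 5.05
eef_pos: [0.46, 0.0104, 0.2354]
tcp_rot: [-180.0, 34.7, 170.8]
ft_force: [0.0, 0.2, -5.1]
finger_gap: 0.0608
```

```bash
python3 -c "
from h import *
where();print(arm.observe()['finger_gap'])"
```

```text
t 5.05 bar-in-iron mm [-111.8    0.3  239.5] tilt 34.7 gap 60.8 F [ 0.   0.2 -5.1] T [0.15 0.94 0.03]
0.060767099516773795
```

jog_arm([
  [[0, 0, 0], [0, 0, 0]],
  [[0, 0, 0], [0, 0, 0]],
], gripper=-0.37)

```text
t: 5.3
eef_pos: [0.46, 0.0104, 0.2354]
tcp_rot: [-180.0, 34.7, 170.8]
ft_force: [0.8, -0.2, -5.1]
finger_gap: 0.0603
```

```bash
python3 -c "
from h import *
where();print(arm.observe()['finger_gap'])"
```

```text
t 5.3 bar-in-iron mm [-111.8    0.3  239.5] tilt 34.7 gap 60.3 F [ 0.8 -0.2 -5.1] T [0.17 1.05 0.01]
0.06034003542880125
```

jog_arm([
  [[0, 0, 0], [0, 0, 0]],
  [[0, 0, 0], [0, 0, 0]],
], gripper=-0.39)

```text
t: 5.55
eef_pos: [0.46, 0.0104, 0.2354]
tcp_rot: [-180.0, 34.7, 170.8]
ft_force: [-0.6, -0.1, -4.8]
finger_gap: 0.0602
```

```bash
python3 -c "
from h import *
where();print(arm.observe()['finger_gap'])"
```

```text
t 5.55 bar-in-iron mm [-1.118e+02  2.000e-01  2.395e+02] tilt 34.7 gap 60.2 F [-0.6 -0.1 -4.8] T [ 0.22  0.93 -0.01]
0.060191954020741276
```

jog_arm([
  [[0, 0, 0], [0, 0, 0]],
  [[0, 0, 0], [0, 0, 0]],
], gripper=-0.405)

```text
t: 5.8
eef_pos: [0.46, 0.0104, 0.2354]
tcp_rot: [-180.0, 34.7, 170.8]
ft_force: [0.2, -0.9, -6.0]
finger_gap: 0.0605
```

```bash
python3 -c "
from h import *
where();print(arm.observe()['finger_gap'])"
```

```text
t 5.8 bar-in-iron mm [-1.118e+02  2.000e-01  2.395e+02] tilt 34.7 gap 60.5 F [ 0.2 -0.9 -6. ] T [ 0.17  1.05 -0.03]
0.060453328083902254
```

jog_arm([
  [[0, 0, 0], [0, 0, 0]],
  [[0, 0, 0], [0, 0, 0]],
], gripper=-0.42)

```text
t: 6.05
eef_pos: [0.46, 0.0104, 0.2354]
tcp_rot: [-180.0, 34.7, 170.8]
ft_force: [-0.5, -1.3, -4.4]
finger_gap: 0.0607
```

```bash
python3 -c "
from h import *
where();print(arm.observe()['finger_gap'])"
```

```text
t 6.05 bar-in-iron mm [-1.118e+02  2.000e-01  2.395e+02] tilt 34.7 gap 60.7 F [-0.5 -1.3 -4.4] T [ 0.19  0.98 -0.02]
0.060678353078997604
```

jog_arm([
  [[0, 0, 0], [0, 0, 0]],
  [[0, 0, 0], [0, 0, 0]],
], gripper=-0.43)

```text
t: 6.3
eef_pos: [0.4601, 0.0104, 0.2355]
tcp_rot: [-180.0, 34.7, 170.8]
ft_force: [1.2, -0.0, -5.9]
finger_gap: 0.0609
```

```bash
python3 -c "
from h import *
where();print(arm.observe()['finger_gap'])"
```

```text
t 6.3 bar-in-iron mm [-1.116e+02  2.000e-01  2.396e+02] tilt 34.7 gap 60.9 F [ 1.2 -0.  -5.9] T [ 0.18  0.89 -0.07]
0.06092892258243121
```

jog_arm([
  [[0, 0, 0], [0, 0, 0]],
  [[0, 0, 0], [0, 0, 0]],
  [[0, 0, 0], [0, 0, 0]],
], gripper=-0.43)

```text
t: 6.68
eef_pos: [0.4603, 0.0103, 0.2357]
tcp_rot: [-180.0, 34.7, 170.8]
ft_force: [-0.4, 0.0, -5.4]
finger_gap: 0.0607
```

```bash
python3 -c "
from h import *
where();cv2.imwrite('pics/s7.png',cv2.resize(arm.capture('side')[120:290,190:370,::-1],None,fx=3.4,fy=3.4,interpolation=2))"
```

```text
t 6.67 bar-in-iron mm [-1.115e+02  2.000e-01  2.399e+02] tilt 34.7 gap 60.7 F [-0.4  0.  -5.4] T [ 0.14  0.91 -0.01]
```

```bash
python3 -c "
from h import *
a,b=[cv2.imread('pics/s%d.png'%i).astype(int) for i in(6,7)]
d=(abs(a-b).max(2)>40);ys,xs=np.where(d[200:340,150:345]);print(d.sum(),xs.min()+150 if len(xs) else 0,xs.max()+150,ys.min()+200,ys.max()+200)"
```

```text
10758 150 330 200 339
```

jog_arm([
  [[0, 0, 0], [0, 0, 0]],
  [[0, 0, 0], [0, 0, 0]],
  [[0, 0, 0], [0, 0, 0]],
], gripper=-0.435)

```text
t: 7.1
eef_pos: [0.4602, 0.0104, 0.2356]
tcp_rot: [-180.0, 34.7, 170.8]
ft_force: [-0.4, 0.5, -4.3]
finger_gap: 0.0615
```

```bash
python3 -c "
from h import *
where();cv2.imwrite('pics/s8.png',cv2.resize(arm.capture('side')[120:290,190:370,::-1],None,fx=3.4,fy=3.4,interpolation=2))
a,b=[cv2.imread('pics/s%d.png'%i).astype(int) for i in(6,8)]
d=(abs(a-b).max(2)>40);ys,xs=np.where(d[200:340,150:345]);print(d.sum(),xs.min()+150 if len(xs) else 0,xs.max()+150,ys.min()+200,ys.max()+200)"
```

```text
t 7.1 bar-in-iron mm [-1.116e+02  2.000e-01  2.397e+02] tilt 34.7 gap 61.5 F [-0.4  0.5 -4.3] T [ 0.17  0.6  -0.05]
10686 150 330 200 339
```

View pics/s8.png

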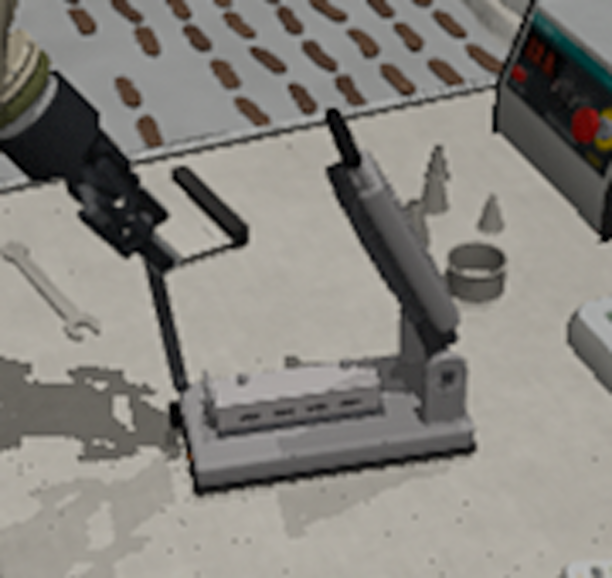

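```bash
python3 -c "
from h import *
m=arm.camera_model('side')
for th in(0,-5,5,10):
  t=np.radians(th)
  for (bx,bz) in((-112.4,238),):
    P=[]
    for l in(-7,0,132,139):
      for w in(-7,7):
        P.append([bx+l*np.sin(t)+w*np.cos(t),-25 if 0<=l<=132 else -31,bz-l*np.cos(t)+w*np.sin(t)])
    q=(proj(m,iron2w(p0,np.array(P)/1e3))-[190,120])*3.4
    print(th,q.round(0).astype(int).tolist())
q=(proj(m,iron2w(p0,np.array([[-74.5,-19,76],[-74.5,-19,66],[-47,9,75],[47,9,75],[73,-19,66]])/1e3))-[190,120])*3.4;print(q.round(0).tolist())
im=cv2.imread('pics/s8.png');
# dark pixel runs on rows
g=im.max(2)
for r in(280,300,320,340,360,375,385,392,396,400):
  xs=np.where(g[r,130:215]<75)[0]+130;print(r,xs.min() if len(xs) else None,xs.max() if len(xs) else None,len(xs))"
```

```text
0 [[147, 249], [165, 247], [147, 252], [164, 250], [159, 382], [176, 380], [161, 393], [177, 390]]
-5 [[148, 248], [165, 247], [147, 252], [164, 251], [146, 383], [162, 382], [146, 394], [163, 393]]
5 [[146, 250], [164, 246], [147, 253], [164, 249], [173, 380], [189, 377], [175, 391], [192, 387]]
10 [[146, 251], [163, 246], [147, 254], [164, 249], [186, 377], [202, 373], [189, 388], [205, 383]]
[[213.0, 397.0], [214.0, 406.0], [239.0, 373.0], [343.0, 358.0], [379.0, 382.0]]
280 149 162 14
300 154 167 14
320 159 172 14
340 164 176 13
360 168 181 14
375 172 184 13
385 174 188 15
392 180 182 3
396 None None 0
400 None None 0
```

jog_arm([
  [[0, 0, 0], [0, 0, 0]],
  [[0, 0, 0], [0, 0, 0]],
], gripper=1, force=20)

```text
t: 7.4
eef_pos: [0.4602, 0.0104, 0.2357]
tcp_rot: [-180.0, 34.7, 170.8]
ft_force: [1.1, -0.6, -5.4]
finger_gap: 0.0612
```

```bash
python3 -c "
from h import *
where();move([-90,0.8,255],15)"
```

```text
t 7.4 bar-in-iron mm [-1.116e+02  2.000e-01  2.398e+02] tilt 34.7 gap 61.2 F [ 1.1 -0.6 -5.4] T [0.08 0.75 0.02]
bar [-90, 0.8, 255] shift [-0.0494, 0.001, -0.0011] turn [0.0001, 0.0548, 0.0005]
```

jog_arm([
  [[-0.012, 0, 0], [0, 0.014, 0]],
  [[-0.025, 0, 0], [0, 0.028, 0]],
  [[-0.037, 0.001, 0], [0, 0.042, 0]],
  [[-0.0494, 0.001, -0.001], [0, 0.0548, 0.0005]],
  [[-0.0494, 0.001, -0.001], [0, 0.0548, 0.0005]],
], gripper=1, force=45)

```text
t: 8.02
eef_pos: [0.481, 0.0074, 0.2503]
tcp_rot: [180.0, 15.1, 170.6]
ft_force: [1.2, -0.5, -5.0]
finger_gap: 0.0608
```

```bash
cat >> h.py <<'E'
def tr(im,rows):
    g=cv2.resize(im[120:290,190:370,::-1],None,fx=3.4,fy=3.4,interpolation=2).max(2);o=[]
    for r in rows:
        xs=np.where(g[r,120:330]<75)[0]+120;o.append((r,int(xs.min()),int(xs.max()),len(xs)) if len(xs) else (r,))
    return o
def pl(bx,bz,th,y=None):
    m=arm.camera_model('side');t=np.radians(th);P=[]
    for l in(0,40,66,100,132,139):
      for w in(-7,7):P.append([bx-l*np.sin(t)+w*np.cos(t),-25 if l<130 else -31,bz-l*np.cos(t)-w*np.sin(t)])
    return ((proj(m,iron2w(p0,np.array(P)/1e3))-[190,120])*3.4).round(0).astype(int).tolist()
E
python3 -c "
from h import *
where();im=arm.capture('side');cv2.imwrite('pics/s9.png',im[:,:,::-1]);print(tr(im,range(240,400,10)))
for th in(5,10,15,20):print(th,pl(-91,253,th))"
```

```text
t 8.03 bar-in-iron mm [-89.    0.7 255.2] tilt 15.1 gap 60.8 F [ 1.2 -0.5 -5. ] T [ 0.    0.06 -0.05]
[(240, 156, 247, 56), (250, 151, 222, 54), (260, 153, 192, 39), (270, 152, 176, 25), (280, 150, 175, 26), (290, 149, 173, 25), (300, 148, 172, 25), (310, 147, 170, 24), (320, 146, 169, 24), (330, 143, 168, 26), (340, 145, 166, 22), (350, 147, 165, 19), (360, 148, 164, 17), (370, 149, 163, 15), (380,), (390,)]
5 [[172, 232], [190, 231], [171, 274], [189, 273], [171, 301], [188, 300], [170, 335], [187, 333], [171, 370], [187, 368], [170, 376], [187, 375]]
10 [[172, 232], [190, 232], [167, 274], [184, 274], [164, 300], [181, 301], [160, 334], [177, 334], [157, 370], [174, 370], [156, 376], [173, 376]]
15 [[172, 231], [190, 233], [163, 273], [180, 275], [157, 300], [174, 301], [149, 333], [166, 335], [143, 369], [160, 370], [142, 375], [158, 376]]
20 [[173, 230], [190, 233], [159, 272], [176, 275], [150, 298], [167, 301], [139, 332], [156, 334], [130, 367], [146, 369], [128, 373], [144, 376]]
```

```bash
python3 -c "
from h import *
move([-30,0.8,222],15);move([-30,0.8,204],15)"
```

```text
bar [-30, 0.8, 222] shift [-0.0983, -0.0001, 0.0942] turn [0.0001, 0.0003, 0.0]
bar [-30, 0.8, 204] shift [-0.0889, -0.0001, 0.129] turn [0.0001, 0.0003, 0.0]
```

jog_arm([
  [[-0.04, 0, 0.01], [0, 0, 0]],
  [[-0.08, 0, 0.03], [0, 0, 0]],
  [[-0.11, 0, 0.06], [0, 0, 0]],
  [[-0.0983, 0, 0.0942], [0, 0, 0]],
  [[-0.0983, 0, 0.0942], [0, 0, 0]],
])

```text
t: 8.7
eef_pos: [0.5381, -0.0018, 0.2158]
tcp_rot: [179.9, 15.0, 170.6]
ft_force: [-0.1, 0.1, -4.0]
finger_gap: 0.0604
```

jog_arm([
  [[0.003, 0, 0.01], [0, 0, 0]],
  [[0.006, 0, 0.02], [0, 0, 0]],
  [[0.009, 0, 0.03], [0, 0, 0]],
  [[0.009, 0, 0.035], [0, 0, 0]],
])

```text
t: 9.2
eef_pos: [0.541, -0.0024, 0.2011]
tcp_rot: [180.0, 15.6, 170.6]
ft_force: [4.5, 0.3, 17.0]
finger_gap: 0.0607
```

```bash
python3 -c "
from h import *
where();im=arm.capture('side');cv2.imwrite('pics/s10.png',im[:,:,::-1]);print(tr(im,range(270,430,10)))
for th in(10,15,20):print(th,pl(-31,202,th))"
```

```text
t 9.2 bar-in-iron mm [-28.2   0.9 205.9] tilt 15.6 gap 60.7 F [ 4.5  0.3 17. ] T [ 0.03 -0.99  0.02]
[(270, 232, 273, 42), (280, 230, 276, 45), (290, 228, 273, 46), (300, 225, 254, 30), (310, 224, 251, 28), (320, 221, 250, 30), (330, 219, 247, 29), (340, 217, 245, 29), (350, 214, 243, 30), (360, 210, 240, 31), (370, 209, 238, 30), (380, 211, 247, 37), (390, 181, 237, 37), (400, 171, 235, 30), (410, 169, 312, 48), (420, 169, 329, 71)]
10 [[250, 275], [267, 275], [244, 315], [260, 315], [240, 340], [256, 340], [235, 372], [251, 372], [231, 406], [247, 406], [230, 412], [246, 412]]
15 [[250, 274], [267, 276], [240, 314], [256, 315], [233, 339], [249, 340], [225, 371], [241, 372], [218, 405], [234, 406], [216, 412], [232, 412]]
20 [[251, 273], [267, 276], [236, 313], [252, 315], [227, 338], [243, 340], [215, 370], [231, 372], [205, 403], [221, 405], [203, 410], [219, 412]]
```

```bash
cat >> h.py <<'E'
def arc(L,dy=0.8):
    x,R,o=cur()
    for f,t,r in L:
        a=np.radians(f);b=np.radians(t);z=np.array([np.sin(b),-np.cos(b)]);xx=np.array([-np.cos(b),-np.sin(b)])
        T=np.array([-67.0,73])+r*np.array([np.sin(a),np.cos(a)])-1.1*z-1.75*xx
        d=R.T@(tcp([T[0],dy,T[1]],t)-x)/.5;rv=Ro.from_matrix(R.T@Rt(t)).as_rotvec(degrees=True)/360
        print([d.round(4).tolist(),[0,round(float(rv[1]),4),0]],T.round(1))
E
python3 -c "
from h import *
where();arc([(18,19,134),(21,23,134),(25,27,134),(29,32,134.3),(33,37,134.3)])"
```

```text
t 9.25 bar-in-iron mm [-28.1   0.9 205.9] tilt 15.6 gap 60.5 F [ 3.4 -0.2 11. ] T [ 0.06 -0.63  0.04]
[[-0.0059, -0.0001, 0.0095], [0, -0.0095, 0]] [-24.3 202.1]
[[-0.0179, -0.0001, 0.0172], [0, -0.0206, 0]] [-17.8 199.8]
[[-0.033, -0.0001, 0.0286], [0, -0.0317, 0]] [ -9.3 196.2]
[[-0.0478, -0.0002, 0.0403], [0, -0.0456, 0]] [ -1.  192.3]
[[-0.0612, -0.0002, 0.0535], [0, -0.0595, 0]] [  6.9 187.6]
```

jog_arm([
  [[-0.006, 0, 0.0065], [0, -0.0095, 0]],
  [[-0.018, 0, 0.014], [0, -0.0206, 0]],
  [[-0.033, 0, 0.0255], [0, -0.0317, 0]],
  [[-0.048, 0, 0.037], [0, -0.0456, 0]],
  [[-0.061, 0, 0.0505], [0, -0.0595, 0]],
], gripper=-0.43, force=20)

```text
t: 9.88
eef_pos: [0.5789, -0.009, 0.1879]
tcp_rot: [180.0, 37.6, 170.5]
ft_force: [3.1, 0.2, 5.3]
finger_gap: 0.0612
```

```bash
python3 -c "
from h import *
where();arc([(38,41,135),(43,45,135),(49,45,135),(55,45,135),(61,45,134.7)])
im=arm.capture('side');cv2.imwrite('pics/s11.png',im[:,:,::-1]);print(tr(im,range(270,430,10)))
for th in(25,30,35):print(th,pl(5,187,th))"
```

```text
t 9.88 bar-in-iron mm [  8.5   0.6 191.9] tilt 37.6 gap 61.2 F [3.1 0.2 5.3] T [ 0.1  -0.35  0.03]
[[-0.0007, 0.0004, 0.0266], [0, -0.0094, 0]] [ 16.7 181.4]
[[-0.0061, 0.0004, 0.0494], [0, -0.0205, 0]] [ 25.5 173.7]
[[-0.0093, 0.0004, 0.0775], [0, -0.0205, 0]] [ 35.3 163.6]
[[-0.0095, 0.0004, 0.1057], [0, -0.0205, 0]] [ 44.  152.4]
[[-0.0061, 0.0004, 0.1338], [0, -0.0205, 0]] [ 51.3 140.3]
[(270, 259, 305, 47), (280, 264, 315, 52), (290, 259, 325, 67), (300, 252, 315, 50), (310, 246, 289, 44), (320, 241, 283, 43), (330, 235, 276, 42), (340, 229, 271, 43), (350, 222, 265, 44), (360, 212, 259, 48), (370, 206, 254, 43), (380, 214, 284, 44), (390, 181, 245, 35), (400, 172, 238, 33), (410, 169, 312, 47), (420, 169, 329, 66)]
25 [[295, 282], [310, 286], [276, 320], [291, 324], [264, 344], [279, 348], [248, 375], [263, 379], [236, 408], [250, 411], [232, 414], [247, 417]]
30 [[295, 281], [310, 286], [272, 319], [287, 323], [258, 342], [273, 347], [240, 372], [254, 377], [224, 405], [238, 409], [220, 411], [234, 415]]
35 [[296, 281], [309, 287], [269, 317], [283, 323], [253, 339], [266, 345], [231, 369], [245, 374], [212, 400], [226, 405], [208, 406], [222, 411]]
```

jog_arm([
  [[0, 0, 0], [0, 0, 0]],
  [[0, 0, 0], [0, 0, 0]],
  [[0.004, 0, -0.005], [0, 0, 0]],
  [[0.008, 0, -0.008], [0, 0, 0]],
  [[0.0125, 0, -0.0114], [0, 0, 0]],
], gripper=1, force=45)

```text
t: 10.55
eef_pos: [0.5728, -0.0083, 0.1911]
tcp_rot: [-179.9, 38.3, 170.5]
ft_force: [6.7, -0.0, 9.9]
finger_gap: 0.061
```

```bash
python3 -c "
from h import *
where()
im=arm.capture('side');cv2.imwrite('pics/s12.png',im[:,:,::-1]);print(tr(im,range(310,390,10)))
for th in(25,30,35):print(th,pl(0,191,th))"
```

```text
t 10.55 bar-in-iron mm [  2.4   0.3 195. ] tilt 38.3 gap 61.0 F [ 6.7 -0.   9.9] T [ 0.   -1.41  0.03]
[(310, 243, 283, 41), (320, 237, 277, 41), (330, 232, 271, 40), (340, 227, 266, 40), (350, 222, 261, 40), (360, 212, 257, 46), (370, 204, 251, 40), (380, 213, 247, 35)]
25 [[289, 279], [304, 283], [270, 317], [285, 321], [258, 341], [273, 345], [242, 372], [257, 376], [230, 405], [244, 408], [227, 411], [241, 415]]
30 [[289, 278], [304, 283], [266, 316], [281, 320], [252, 339], [267, 344], [234, 369], [248, 374], [218, 402], [232, 406], [214, 408], [228, 412]]
35 [[289, 278], [303, 284], [263, 314], [277, 320], [246, 337], [260, 342], [225, 366], [239, 371], [206, 397], [220, 403], [202, 403], [216, 408]]
```

```bash
sed -i 's/T=np.array(\[-67.0,73\])/T=np.array([-74.5,66])+7*(np.cos(a)+np.sin(a))/' h.py; python3 -c "
from h import *
where();arc([(30,38,135.2),(35,41,135.2),(40,45,135.2),(45,45,135.2),(50,45,135)])"
```

```text
t 10.6 bar-in-iron mm [  2.2   0.3 195.1] tilt 38.3 gap 60.8 F [5.4 0.8 8.4] T [-0.03 -1.15  0.03]
[[-0.0011, 0.001, 0.0023], [0, 0.0009, 0]] [  3.4 194.6]
[[-0.0098, 0.001, 0.0243], [0, -0.0074, 0]] [ 13.4 188.5]
[[-0.0164, 0.001, 0.0468], [0, -0.0185, 0]] [ 22.7 181.4]
[[-0.0202, 0.0011, 0.0701], [0, -0.0185, 0]] [ 31.5 173.5]
[[-0.0215, 0.0011, 0.0937], [0, -0.0185, 0]] [ 39.2 164.7]
```

jog_arm([
  [[-0.001, 0, 0.002], [0, 0, 0]],
  [[-0.01, 0.001, 0.024], [0, -0.0074, 0]],
  [[-0.016, 0.001, 0.047], [0, -0.0185, 0]],
  [[-0.02, 0.001, 0.07], [0, -0.0185, 0]],
  [[-0.0215, 0.001, 0.094], [0, -0.0185, 0]],
], gripper=-0.432, force=20)

```text
t: 11.22
eef_pos: [0.6114, -0.0147, 0.1627]
tcp_rot: [-179.9, 45.3, 170.5]
ft_force: [4.5, -0.6, 5.2]
finger_gap: 0.0611
```

```bash
python3 -c "
from h import *
where();arc([(55,45,135),(60,45,135),(65,45,134.7),(70,44,134.5),(75,42,134)])
im=arm.capture('side')
cv2.imwrite('pics/s13.png',cv2.resize(im[150:290,210:350,::-1],None,fx=4,fy=4,interpolation=2))"
```

```text
t 11.22 bar-in-iron mm [ 41.    0.4 166.2] tilt 45.3 gap 61.1 F [ 4.5 -0.6  5.2] T [-0.07 -0.4  -0.01]
[[0.0083, 0.0009, 0.023], [0, 0.0008, 0]] [ 46.3 155.2]
[[0.014, 0.001, 0.046], [0, 0.0008, 0]] [ 52.4 145.1]
[[0.0225, 0.001, 0.0682], [0, 0.0008, 0]] [ 57.3 134.2]
[[0.033, 0.0011, 0.0898], [0, 0.0035, 0]] [ 61.4 123. ]
[[0.0462, 0.0011, 0.1101], [0, 0.0091, 0]] [ 64.1 111.2]
```

View pics/s13.png

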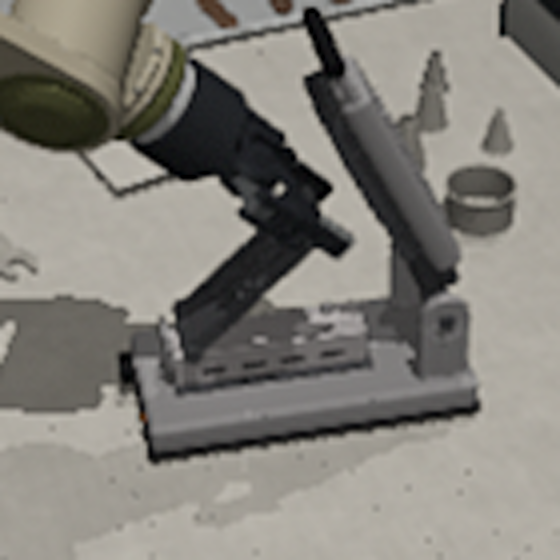

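jog_arm([
  [[0.008, 0.001, 0.023], [0, 0, 0]],
  [[0.014, 0.001, 0.046], [0, 0, 0]],
  [[0.0225, 0.001, 0.068], [0, 0, 0]],
  [[0.033, 0.001, 0.09], [0, 0.0035, 0]],
  [[0.046, 0.001, 0.11], [0, 0.009, 0]],
])

```text
t: 11.9
eef_pos: [0.6347, -0.0183, 0.1084]
tcp_rot: [-179.9, 42.3, 170.5]
ft_force: [6.9, -0.3, 1.7]
finger_gap: 0.0615
```

```bash
python3 -c "
from h import *
where();arc([(79,40,134),(82,38,133.5),(85,37,133.5),(87,36,133),(87,36,133)])
move([66.8,0.8,76],36)"
```

```text
t 11.9 bar-in-iron mm [ 64.7   0.6 112.1] tilt 42.3 gap 61.5 F [ 6.9 -0.3  1.7] T [ 0.02 -0.36  0.03]
[[0.0126, 0.0004, 0.0169], [0, 0.0064, 0]] [ 65.9 101.7]
[[0.0222, 0.0004, 0.0282], [0, 0.012, 0]] [66.3 94.4]
[[0.0314, 0.0004, 0.0397], [0, 0.0148, 0]] [66.8 87.2]
[[0.0387, 0.0004, 0.0464], [0, 0.0175, 0]] [66.4 82.2]
[[0.0387, 0.0004, 0.0464], [0, 0.0175, 0]] [66.4 82.2]
bar [66.8, 0.8, 76] shift [0.0466, 0.0004, 0.0561] turn [-0.0004, 0.0175, -0.0002]
```

jog_arm([
  [[0.007, 0, 0.009], [0, 0.003, 0]],
  [[0.0126, 0.0004, 0.017], [0, 0.0064, 0]],
  [[0.0222, 0.0004, 0.028], [0, 0.012, 0]],
  [[0.0314, 0.0004, 0.04], [0, 0.015, 0]],
  [[0.0387, 0.0004, 0.0464], [0, 0.0175, 0]],
])

```text
t: 12.52
eef_pos: [0.6385, -0.0193, 0.0802]
tcp_rot: [-179.9, 36.4, 170.4]
ft_force: [15.0, -4.0, 1.7]
finger_gap: 0.061
```

```bash
python3 -c "
from h import *
where();move([66.8,0.8,78],36);move([66.8,0.8,74.9],36)"
```

```text
t 12.53 bar-in-iron mm [69.1  0.3 84.2] tilt 36.4 gap 61.0 F [15.  -4.   1.7] T [-0.39 -1.5   0.05]
bar [66.8, 0.8, 78] shift [0.0111, 0.0011, 0.0072] turn [-0.0005, 0.0012, -0.0003]
bar [66.8, 0.8, 74.9] shift [0.0148, 0.0011, 0.0122] turn [-0.0005, 0.0012, -0.0003]
```

```bash
python3 -c "
from h import *
where();move([69.5,0.3,82],36);move([69,0.3,78],36)"
```

```text
t 12.53 bar-in-iron mm [69.1  0.3 84.2] tilt 36.4 gap 61.0 F [15.  -4.   1.7] T [-0.39 -1.5   0.05]
bar [69.5, 0.3, 82] shift [0.002, 0.0001, 0.004] turn [-0.0005, 0.0012, -0.0003]
bar [69, 0.3, 78] shift [0.0076, 0.0001, 0.0098] turn [-0.0005, 0.0012, -0.0003]
```

jog_arm([
  [[0.001, 0, 0.002], [0, 0, 0]],
  [[0.002, 0, 0.004], [0, 0, 0]],
  [[0.0048, 0, 0.007], [0, 0, 0]],
  [[0.0076, 0, 0.0098], [0, 0, 0]],
])

```text
t: 13.02
eef_pos: [0.6389, -0.0194, 0.0743]
tcp_rot: [-179.9, 36.5, 170.4]
ft_force: [6.0, -1.2, -0.1]
finger_gap: 0.0615
```

```bash
python3 -c "
from h import *
where();move([67,0.8,74.9],36)
im=arm.capture('wrist');m=arm.camera_model('wrist')
im=np.ascontiguousarray(im[:,:,::-1]);cv2.imwrite('pics/w14.png',im)
print([proj(m,iron2w(p0,np.array([s,y,80])/1e3)).round(0).tolist() for s in(-47,47) for y in(2.5,15.5)])"
```

```text
t 13.03 bar-in-iron mm [69.5  0.2 78.3] tilt 36.5 gap 61.5 F [ 6.  -1.2 -0.1] T [ 0.04 -0.33 -0.04]
bar [67, 0.8, 74.9] shift [0.0081, 0.0013, 0.0026] turn [-0.0006, 0.0014, -0.0003]
[[[295.0, -130.0]], [[411.0, -131.0]], [[283.0, 270.0]], [[325.0, 270.0]]]
```

jog_arm([
  [[0.002, 0, 0.0028], [0, 0, 0]],
  [[0.004, 0, 0.0055], [0, 0, 0]],
  [[0.0046, 0, 0.0062], [0, 0, 0]],
])

```text
t: 13.45
eef_pos: [0.6389, -0.0195, 0.0702]
tcp_rot: [-179.9, 36.5, 170.4]
ft_force: [5.5, -0.2, 0.2]
finger_gap: 0.061
```

```bash
python3 -c "
from h import *
where()"
```

```text
t 13.45 bar-in-iron mm [69.5  0.1 74.2] tilt 36.5 gap 61.0 F [ 5.5 -0.2  0.2] T [ 0.08 -0.03  0.01]
```

jog_arm([
  [[0, 0, 0], [0, 0, 0]],
  [[0, 0, 0], [0, 0, 0]],
  [[0, 0, 0], [0, 0, 0]],
], gripper=-1)

```text
t: 13.82
eef_pos: [0.6387, -0.0194, 0.07]
tcp_rot: [-179.9, 36.5, 170.4]
ft_force: [0.4, 0.4, 0.1]
finger_gap: 0.0856
```

```bash
python3 -c "
from h import *
where();move([10,0.8,140],36)"
```

```text
t 13.82 bar-in-iron mm [69.3  0.2 74. ] tilt 36.5 gap 85.6 F [0.4 0.4 0.1] T [0.04 0.34 0.04]
bar [10, 0.8, 140] shift [0.0169, 0.0006, -0.1766] turn [-0.0006, 0.0014, -0.0003]
```

jog_arm([
  [[0, 0, -0.05], [0, 0, 0]],
  [[0.005, 0, -0.11], [0, 0, 0]],
  [[0.017, 0, -0.1766], [0, 0, 0]],
  [[0.04, 0, -0.23], [0, 0, 0]],
  [[0.06, 0, -0.28], [0, 0, 0]],
])

```text
t: 14.45
eef_pos: [0.5319, -0.001, 0.1652]
tcp_rot: [-179.9, 36.5, 170.4]
ft_force: [-0.3, 0.2, -0.1]
finger_gap: 0.0853
```

```bash
python3 -c "
from h import *
where();move([-66,0,140],35)"
```

```text
t 14.45 bar-in-iron mm [-39.1   0.8 169.2] tilt 36.5 gap 85.3 F [-0.3  0.2 -0.1] T [0.04 0.32 0.02]
bar [-66, 0, 140] shift [0.0783, -0.0017, 0.015] turn [-0.0006, 0.0041, -0.0003]
```

jog_arm([
  [[0.026, 0, 0.005], [0, 0, 0]],
  [[0.052, 0, 0.01], [0, 0.002, 0]],
  [[0.0783, -0.0017, 0.015], [0, 0.004, 0]],
  [[0.0783, -0.0017, 0.015], [0, 0.004, 0]],
])

```text
t: 14.95
eef_pos: [0.5045, 0.0027, 0.1346]
tcp_rot: [-179.9, 34.9, 170.4]
ft_force: [0.5, 0.2, 0.3]
finger_gap: 0.0854
```

```bash
python3 -c "
from h import *
where()
m=arm.camera_model('wrist');w=np.ascontiguousarray(arm.capture('wrist')[:,:,::-1]);s=arm.capture('side')[:,:,::-1];a=arm.capture('scene')[:,:,::-1]
cv2.imwrite('pics/w15.png',w);cv2.imwrite('pics/s15.png',s);cv2.imwrite('pics/a15.png',a)
f=4;x0,y0=200,140
c=cv2.resize(w[140:290,200:350],None,fx=f,fy=f,interpolation=2)
for P in [[[q-7.5,15.5,80],[q+7.5,15.5,80],[q+7.5,2.5,80],[q-7.5,2.5,80]] for q in(-47,47)]+[[[q,31,80],[q,-31,80],[q,-31,66],[q,31,66]] for q in(-66,66)]:
    q=(proj(m,iron2w(p0,np.array(P)/1e3))-[x0,y0]+.5)*f;cv2.polylines(c,[np.int32(q.round())],True,(0,255,0))
a2=cv2.resize(s[205:265,230:280+0+0],(200,240),interpolation=2) if 0 else cv2.resize(a[195:245,225:300],(195,130),interpolation=2)
s2=cv2.resize(s[210:260,235:335],(195,98),interpolation=2)
R=np.zeros((600,200,3),np.uint8);R[:130,5:]=a2;R[150:248,5:]=s2
cv2.imwrite('pics/v15.png',np.hstack([c,R]))"
```

```text
t 14.95 bar-in-iron mm [-6.660e+01 -1.000e-01  1.387e+02] tilt 34.9 gap 85.4 F [0.5 0.2 0.3] T [ 0.04  0.22 -0.03]
```

View pics/v15.png

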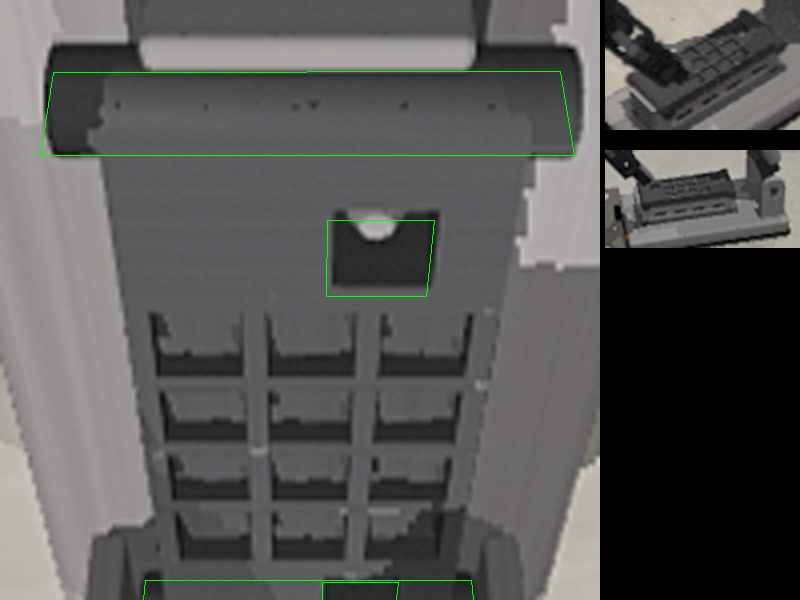

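```bash
python3 -c "
from h import *
m=arm.camera_model('side');A=cv2.imread('pics/b.png',0);B=cv2.imread('pics/s15.png',0)
for x in(-66,-45,-20,10,35,50,66):
  y=-31 if abs(x)==66 else -25
  c=proj(m,iron2w(p0,np.array([x,y,73])/1e3))[0]
  u=int(round(c[0]));r=int(round(c[1]));dz=np.diff(proj(m,iron2w(p0,np.array([[x,y,66],[x,y,80]])/1e3))[:,1])[0]
  print(x,u,r,'dz',dz.round(1),A[r-8:r+9,u].tolist(),B[r-8:r+9,u].tolist())"
```

```text
-66 256 240 dz -3.7 [76, 75, 75, 77, 76, 73, 57, 37, 39, 69, 89, 88, 88, 79, 46, 34, 93] [76, 75, 76, 77, 64, 42, 36, 28, 39, 72, 89, 87, 86, 79, 45, 28, 77]
-45 263 237 dz -3.7 [57, 70, 78, 78, 77, 79, 64, 36, 40, 46, 73, 93, 73, 33, 65, 89, 75] [68, 75, 75, 75, 73, 73, 58, 36, 38, 53, 79, 90, 73, 34, 74, 100, 78]
-20 271 236 dz -3.7 [77, 75, 73, 75, 75, 78, 61, 35, 37, 50, 77, 91, 72, 36, 74, 95, 74] [71, 81, 80, 76, 54, 72, 69, 36, 40, 57, 82, 90, 70, 39, 85, 102, 74]
10 281 235 dz -3.7 [75, 75, 75, 76, 70, 63, 51, 45, 42, 57, 83, 91, 59, 55, 104, 93, 65] [59, 73, 59, 44, 69, 66, 48, 42, 39, 70, 92, 90, 59, 55, 103, 92, 62]
35 290 233 dz -3.7 [64, 83, 74, 67, 64, 64, 57, 41, 40, 49, 76, 90, 82, 57, 68, 85, 69] [54, 74, 74, 67, 64, 67, 57, 43, 40, 47, 72, 90, 81, 56, 85, 105, 78]
50 295 233 dz -3.7 [77, 69, 64, 64, 66, 61, 48, 39, 37, 64, 86, 90, 62, 60, 104, 94, 61] [82, 69, 64, 65, 66, 61, 44, 36, 38, 69, 90, 89, 63, 70, 110, 93, 61]
66 300 233 dz -3.7 [91, 59, 57, 59, 62, 63, 59, 48, 36, 48, 74, 86, 91, 102, 86, 61, 61] [109, 66, 64, 57, 58, 61, 53, 40, 35, 45, 73, 92, 98, 100, 87, 60, 60]
```

```bash
python3 -c "
from h import *
move([-66,0,360],0,0);move([-66,0,250],18,0)"
```

```text
bar [-66, 0, 360] shift [-0.2521, -0.0006, -0.3706] turn [-0.0005, 0.0974, -0.0005]
bar [-66, 0, 250] shift [-0.1257, -0.0002, -0.1905] turn [-0.0005, 0.0474, -0.0004]
```

jog_arm([
  [[-0.05, 0, -0.08], [0, 0.02, 0]],
  [[-0.1, 0, -0.15], [0, 0.04, 0]],
  [[-0.15, 0, -0.22], [0, 0.06, 0]],
  [[-0.2, 0, -0.3], [0, 0.08, 0]],
  [[-0.252, 0, -0.37], [0, 0.097, 0]],
], gripper=1)

```text
t: 15.72
eef_pos: [0.5022, 0.0035, 0.362]
tcp_rot: [-179.9, -0.0, 170.3]
ft_force: [-0.5, -0.5, -0.6]
finger_gap: 0.0003
```

```bash
python3 -c "
from h import *
where(0);move([80,0,375],0,0);move([80,0,314],0,0)"
```

```text
t 15.72 bar-in-iron mm [-6.61e+01  3.00e-01  3.62e+02] tilt -0.0 gap 0.3 F [-0.5 -0.5 -0.6] T [-0.05  0.04  0.05]
bar [80, 0, 375] shift [-0.2922, 0.0005, -0.026] turn [-0.0003, -0.0, -0.0006]
bar [80, 0, 314] shift [-0.2923, 0.0007, 0.096] turn [-0.0003, -0.0, -0.0006]
```

jog_arm([
  [[-0.05, 0, -0.026], [0, 0, 0]],
  [[-0.13, 0, -0.026], [0, 0, 0]],
  [[-0.21, 0, -0.026], [0, 0, 0]],
  [[-0.292, 0, -0.026], [0, 0, 0]],
  [[-0.292, 0, -0.026], [0, 0, 0]],
])

```text
t: 16.35
eef_pos: [0.648, -0.0217, 0.3722]
tcp_rot: [-179.9, -0.2, 170.3]
ft_force: [-0.5, 0.1, -0.5]
finger_gap: -0.0001
```

```bash
python3 -c "
from h import *
where(0);move([80,0,314],0,0)
for s in (60,30,0,-25):move([s,0,314-(60-s)*.4],0,0)"
```

```text
t 16.35 bar-in-iron mm [ 81.8  -0.6 372.2] tilt -0.2 gap -0.1 F [-0.5  0.1 -0.5] T [ 0.02  0.02 -0.  ]
bar [80, 0, 314] shift [0.0033, 0.0014, 0.1164] turn [-0.0003, -0.0005, -0.0007]
bar [60, 0, 314.0] shift [0.0433, 0.0013, 0.1165] turn [-0.0003, -0.0005, -0.0007]
bar [30, 0, 302.0] shift [0.1032, 0.001, 0.1407] turn [-0.0003, -0.0005, -0.0007]
bar [0, 0, 290.0] shift [0.1631, 0.0008, 0.1649] turn [-0.0003, -0.0005, -0.0007]
bar [-25, 0, 280.0] shift [0.213, 0.0006, 0.1851] turn [-0.0003, -0.0005, -0.0007]
```

jog_arm([
  [[0.003, 0.001, 0.06], [0, 0, 0]],
  [[0.003, 0.001, 0.1164], [0, 0, 0]],
  [[0.02, 0.001, 0.1164], [0, 0, 0]],
  [[0.043, 0.001, 0.122], [0, 0, 0]],
])

```text
t: 16.85
eef_pos: [0.6261, -0.0176, 0.3133]
tcp_rot: [-179.9, -0.0, 170.3]
ft_force: [3.0, -0.3, -0.4]
finger_gap: 0.0003
```

```bash
python3 -c "
from h import *
where(0)
for x,z in((45,306),(30,300),(15,291),(0,281),(-25,260)):move([x,0,z],0,0)"
```

```text
t 16.85 bar-in-iron mm [ 5.950e+01 -1.000e-01  3.133e+02] tilt -0.0 gap 0.3 F [ 3.  -0.3 -0.4] T [-0.07 -0.31  0.01]
bar [45, 0, 306] shift [0.0291, 0.0001, 0.0147] turn [-0.0004, -0.0, -0.0007]
bar [30, 0, 300] shift [0.0591, -0.0, 0.0267] turn [-0.0004, -0.0, -0.0007]
bar [15, 0, 291] shift [0.0891, -0.0001, 0.0447] turn [-0.0004, -0.0, -0.0007]
bar [0, 0, 281] shift [0.1191, -0.0002, 0.0647] turn [-0.0004, -0.0, -0.0007]
bar [-25, 0, 260] shift [0.1691, -0.0004, 0.1067] turn [-0.0004, -0.0, -0.0007]
```

Contact with the handle (Fx +3 N). Pull forward.

jog_arm([
  [[0.029, 0, 0.0147], [0, 0, 0]],
  [[0.059, 0, 0.0267], [0, 0, 0]],
  [[0.089, 0, 0.0447], [0, 0, 0]],
  [[0.119, 0, 0.0647], [0, 0, 0]],
  [[0.144, 0, 0.085], [0, 0, 0]],
])

```text
t: 17.48
eef_pos: [0.5545, -0.0053, 0.273]
tcp_rot: [-179.9, 0.2, 170.3]
ft_force: [1.2, -0.2, -0.6]
finger_gap: 0.0002
```

jog_arm([
  [[0.02, 0, 0.016], [0, 0, 0]],
  [[0.04, 0, 0.033], [0, 0, 0]],
])

```text
t: 17.73
eef_pos: [0.5343, -0.0018, 0.2586]
tcp_rot: [-179.8, 0.4, 170.3]
ft_force: [1.1, 0.6, -0.2]
finger_gap: -0.0001
```

```bash
python3 -c "
from h import *
where(0)
im=arm.capture('side');cv2.imwrite('pics/s16.png',im[:,:,::-1]);m=arm.camera_model('side')
print([(t,proj(m,iron2w(p0,np.array([124-232*np.cos(t)+22*np.sin(t),-40,88+232*np.sin(t)+22*np.cos(t)])/1e3)).round(0).tolist()) for t in(0,.3,.6,.7,.8)])
d=(im.max(2)<45);print(np.argwhere(d[190:262,225:330]).shape)"
```

```text
t 17.73 bar-in-iron mm [-33.6   0.4 258.6] tilt 0.4 gap -0.1 F [ 1.1  0.6 -0.2] T [-0.04 -0.06  0.01]
[(0, [[241.0, 234.0]]), (0.3, [[246.0, 214.0]]), (0.6, [[258.0, 194.0]]), (0.7, [[263.0, 188.0]]), (0.8, [[270.0, 183.0]])]
(743, 2)
```

jog_arm([
  [[0, 0, -0.06], [0, 0, 0]],
  [[0, 0, -0.12], [0, 0, 0]],
  [[0, 0, -0.12], [0, 0, 0]],
  [[0, 0, -0.12], [0, 0, 0]],
  [[0, 0, -0.12], [0, 0, 0]],
])

```text
t: 18.4
eef_pos: [0.5326, -0.0012, 0.3169]
tcp_rot: [-179.9, 0.2, 170.3]
ft_force: [-0.2, 0.4, -0.1]
finger_gap: 0.0002
```

jog_arm([
  [[0, 0, 0], [0, 0, 0]],
  [[0, 0, 0], [0, 0, 0]],
  [[0, 0, 0], [0, 0, 0]],
  [[0, 0, 0], [0, 0, 0]],
  [[0, 0, 0], [0, 0, 0]],
])

```text
t: 19.02
eef_pos: [0.5326, -0.0012, 0.3169]
tcp_rot: [-179.9, 0.2, 170.3]
ft_force: [0.5, -0.0, 0.3]
finger_gap: 0.0002
```

jog_arm([
  [[0, 0, 0], [0, 0, 0]],
  [[0, 0, 0], [0, 0, 0]],
  [[0, 0, 0], [0, 0, 0]],
  [[0, 0, 0], [0, 0, 0]],
  [[0, 0, 0], [0, 0, 0]],
])

```text
t: 19.65
eef_pos: [0.5326, -0.0012, 0.3169]
tcp_rot: [-179.9, 0.2, 170.3]
ft_force: [0.0, 0.2, 0.3]
finger_gap: -0.0
```

```bash
python3 -c "
from h import *
where(0)
for n in('side','scene'):
  im=arm.capture(n);cv2.imwrite('pics/z_%s.png'%n,im[:,:,::-1]);m=arm.camera_model(n);g=im.max(2)
  # score handle bar darkness and lid front-top edge for each angle
  best=[]
  for t in np.arange(0,.8,.02):
    y=np.linspace(-36,36,30)
    h=proj(m,iron2w(p0,np.array([[124-232*np.cos(t)+22*np.sin(t),v,88+232*np.sin(t)+22*np.cos(t)] for v in y])/1e3))
    s=cv2.remap(g.astype(np.float32),h[:,0].astype(np.float32)[None],h[:,1].astype(np.float32)[None],1)
    best.append((round(float(s.mean()),0),round(float(t),2)))
  print(n,best[:6],sorted(best)[:5])
move([-50,0,180],0,0)"
```

```text
t 19.65 bar-in-iron mm [-35.4   0.7 316.9] tilt 0.2 gap -0.0 F [0.  0.2 0.3] T [0.02 0.06 0.04]
side [(20.0, 0.0), (20.0, 0.02), (20.0, 0.04), (24.0, 0.06), (31.0, 0.08), (44.0, 0.1)] [(20.0, 0.0), (20.0, 0.02), (20.0, 0.04), (24.0, 0.06), (31.0, 0.08)]
scene [(21.0, 0.0), (22.0, 0.02), (26.0, 0.04), (70.0, 0.06), (119.0, 0.08), (139.0, 0.1)] [(21.0, 0.0), (22.0, 0.02), (26.0, 0.04), (70.0, 0.06), (119.0, 0.08)]
bar [-50, 0, 180] shift [0.0304, -0.0008, 0.2738] turn [-0.0004, 0.0006, -0.0006]
```

```bash
python3 -c "
from h import *
for n in('side','scene'):
  g=cv2.imread('pics/z_%s.png'%n).max(2).astype(np.float32);m=arm.camera_model(n)
  o=[]
  for t in np.arange(-.1,.11,.01):
    h=proj(m,iron2w(p0,np.array([[124-232*np.cos(t)+22*np.sin(t),v,88+232*np.sin(t)+22*np.cos(t)] for v in np.linspace(-36,36,30)])/1e3)).astype(np.float32)
    o.append((round(float(t),2),int(cv2.remap(g,h[:,0][None],h[:,1][None],1).mean())))
  print(n,o)
move([-50,0,150],0,0);move([-50,0,138],0,0)"
```

```text
side [(-0.1, 30), (-0.09, 30), (-0.08, 30), (-0.07, 30), (-0.06, 28), (-0.05, 25), (-0.04, 22), (-0.03, 20), (-0.02, 18), (-0.01, 19), (-0.0, 20), (0.01, 20), (0.02, 20), (0.03, 19), (0.04, 20), (0.05, 22), (0.06, 24), (0.07, 27), (0.08, 30), (0.09, 35), (0.1, 43)]
scene [(-0.1, 122), (-0.09, 110), (-0.08, 90), (-0.07, 63), (-0.06, 39), (-0.05, 23), (-0.04, 17), (-0.03, 16), (-0.02, 17), (-0.01, 19), (-0.0, 20), (0.01, 21), (0.02, 21), (0.03, 21), (0.04, 25), (0.05, 41), (0.06, 70), (0.07, 96), (0.08, 119), (0.09, 133), (0.1, 138)]
bar [-50, 0, 150] shift [0.0306, -0.0007, 0.3338] turn [-0.0004, 0.0006, -0.0006]
bar [-50, 0, 138] shift [0.0307, -0.0006, 0.3578] turn [-0.0004, 0.0006, -0.0006]
```

jog_arm([
  [[0.01, 0, 0.1], [0, 0, 0]],
  [[0.02, 0, 0.2], [0, 0, 0]],
  [[0.03, 0, 0.28], [0, 0, 0]],
  [[0.03, 0, 0.32], [0, 0, 0]],
  [[0.03, 0, 0.333], [0, 0, 0]],
])

```text
t: 20.38
eef_pos: [0.5181, 0.0009, 0.1495]
tcp_rot: [-179.9, 0.1, 170.3]
ft_force: [0.1, -0.3, 0.9]
finger_gap: -0.0
```

```bash
python3 -c "
from h import *
where(0);move([-50,0,140],0,0);move([-50,0,136],0,0)"
```

```text
t 20.38 bar-in-iron mm [-50.1   0.4 149.5] tilt 0.1 gap -0.0 F [ 0.1 -0.3  0.9] T [-0.01  0.    0.01]
bar [-50, 0, 140] shift [-0.0001, -0.0007, 0.019] turn [-0.0004, 0.0004, -0.0006]
bar [-50, 0, 136] shift [-0.0001, -0.0006, 0.027] turn [-0.0004, 0.0004, -0.0006]
```

jog_arm([
  [[0, 0, 0.01], [0, 0, 0]],
  [[0, 0, 0.015], [0, 0, 0]],
  [[0, 0, 0.019], [0, 0, 0]],
  [[0, 0, 0.022], [0, 0, 0]],
  [[0, 0, 0.024], [0, 0, 0]],
])

```text
t: 21.0
eef_pos: [0.5183, 0.0008, 0.1389]
tcp_rot: [-179.9, 0.2, 170.3]
ft_force: [-7.4, 0.2, 19.2]
finger_gap: -0.0003
```

```bash
python3 -c "
from h import *
where(0)"
```

```text
t 21.0 bar-in-iron mm [-49.8   0.3 138.9] tilt 0.2 gap -0.3 F [-7.4  0.2 19.2] T [ 0.21  1.26 -0.  ]
```

Contact at TCP z = 138.9 mm (expected 139 for a fully shut lid). Retreat and hand in.

jog_arm([
  [[0, 0, -0.05], [0, 0, 0]],
  [[0, 0, -0.12], [0, 0, 0]],
  [[0, 0, -0.2], [0, 0, 0]],
  [[0, 0, -0.2], [0, 0, 0]],
  [[0, 0, -0.2], [0, 0, 0]],
])

```text
t: 21.62
eef_pos: [0.5177, 0.0012, 0.2382]
tcp_rot: [-179.9, 0.1, 170.3]
ft_force: [-0.7, 0.7, 0.5]
finger_gap: 0.0001
```

```bash
python3 -c "
from h import *
where(0)
n='scene';g=arm.capture(n).max(2).astype(np.float32);m=arm.camera_model(n)
for t in(-.06,-.03,0,.03,.06):
    h=proj(m,iron2w(p0,np.array([[124-232*np.cos(t)+22*np.sin(t),v,88+232*np.sin(t)+22*np.cos(t)] for v in np.linspace(-36,36,30)])/1e3)).astype(np.float32)
    print(t,int(cv2.remap(g,h[:,0][None],h[:,1][None],1).mean()))
print(arm.job_done())"
```

```text
t 21.62 bar-in-iron mm [-50.5   0.6 238.2] tilt 0.1 gap 0.1 F [-0.7  0.7  0.5] T [ 0.01  0.   -0.  ]
-0.06 34
-0.03 17
0 20
0.03 21
0.06 94
the job is handed in; nothing more can be done
None
```

The plate is back on the pins with its waffle side up, the lid is shut, and I handed the job in after about 22 s of robot time. The hand-in gives no verdict, so this rests on my own checks.

**What I did:** I pinched the front bar, lifted the plate off and eased the grip so it swung to hang down. I set its lower bar in the corner at the front stop and laid it over towards the lid, then released it. I then pulled the lid's handle forward with closed fingers until the lid sank shut.

**Last checks:**
- **Plate:** The wrist picture showed the waffle side up and the front pin in its slot. The plate sits about 1.5 mm towards the front and 1 mm to the left of nominal, inside the limits. In the side picture its edges matched the starting picture to within about 1 mm at both ends. I did not see the rear pin in its slot directly.
- **Lid:** In the scene picture the handle is at about 0 rad. Pressing lightly on the lid, I met it 138.9 mm up, against 139 mm expected for a shut lid. The scene check gave the same result after I backed away, with nothing touching.

**What disagreed:**
- While laying the plate down, it read about 3 mm longer than nominal between the grip and the front stop. I never explained this, but the seating checks did not show it.
- The gripper did not take forces below about 20 N. I got the light grip for the swing by setting the finger opening instead.

The brush, scraper and timer were nowhere near the arm's path; I did not measure them again at the end.

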